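Sweep bauble caps through the gate into the slot

TASK

With the fingertips, push the three loose round brass bauble caps across the white deck and through the narrow gate so that each drops into the slot behind it. Do it one at a time: bring the next cap near the gate only when the one before has dropped in. Pick nothing up, and leave the square wooden foot on the deck and the jar, brush and house ornament where they are.

Things in the scene. Friction and masses are not known exactly. Their poses are not given: they have to be found in the camera images.
- gate (a point): gate of the fixed sorting stand: a 46 mm wide gap (y = -23 to 23 mm) in a dark fence 14 mm high and 6 mm thick (x = -6 to 0) along the deck's edge. Point: mid-gap, level with the deck's top, right at the edge where the deck ends and the slot begins. x points level through the gate from deck to slot, y along the fence, z up
- deck (a point): middle of the stand's flat white deck, on its top, 70 mm above the table; axes as the gate's. The deck is 240 mm along x and 280 mm along y, with dark rims 14 mm high and 4 mm thick on its two sides and back, the fence with the gate on its +x edge
- slot (a point): middle of the floor of the slot behind the gate: an open-topped dark pocket 75 mm along x, 124 mm along y, its floor 66 mm below the deck, its far and end walls standing 14 mm above the deck. A cap whose middle passes the deck's edge tips and falls in. Axes as the gate's
- cap1_mid (a point): round brass bauble cap lying flat on the deck, 34 mm diameter, 12 mm high, with a small wire loop standing on its top to 22 mm; about 16 g, slides with friction; this point is on its axis at half the height of its body, 6 mm above its underside; z up along its axis when lying flat
- cap2_mid (a point): round brass bauble cap lying flat on the deck, 34 mm diameter, 12 mm high, with a small wire loop standing on its top to 22 mm; about 16 g, slides with friction; this point is on its axis at half the height of its body, 6 mm above its underside; z up along its axis when lying flat
- cap3_mid (a point): round brass bauble cap lying flat on the deck, 34 mm diameter, 12 mm high, with a small wire loop standing on its top to 22 mm; about 16 g, slides with friction; this point is on its axis at half the height of its body, 6 mm above its underside; z up along its axis when lying flat
- foot_mid (a point): square wooden ornament foot lying flat on the deck among the caps, 36 x 36 x 14 mm, 30 g; to be left alone; point at its centre, 7 mm above its underside
- jar: bystander: closed glass jar on the table on the +y side of the stand, 64 mm diameter, 75 mm high; origin at the middle of its underside
- brush: bystander: brush 170 mm long lying on the table on the -y side of the stand, roughly along the gate's x; origin on its underside
- house: bystander: glass house ornament standing on the table beyond the fence beside the slot, 34 x 46 mm, 87 mm high; origin at the middle of its underside
There are look-alikes about, which are no part of the job. Leave any blue look-alike of the part that bears cap1_mid alone.

How it is judged:
On the way, in this order (a step that is already met when the one before it is completed fails the run):
1. a first cap is in the slot (((x of cap1_mid in the frame of gate between 0 and 0.076 m and y of cap1_mid in the frame of gate between -0.063 and 0.063 m and z of cap1_mid in the frame of gate below -0.01 m) or (x of cap2_mid in the frame of gate between 0 and 0.076 m and y of cap2_mid in the frame of gate between -0.063 and 0.063 m and z of cap2_mid in the frame of gate below -0.01 m) or (x of cap3_mid in the frame of gate between 0 and 0.076 m and y of cap3_mid in the frame of gate between -0.063 and 0.063 m and z of cap3_mid in the frame of gate below -0.01 m))), for 0.2 s.
2. a second cap is in the slot ((((x of cap1_mid in the frame of gate between 0 and 0.076 m and y of cap1_mid in the frame of gate between -0.063 and 0.063 m and z of cap1_mid in the frame of gate below -0.01 m) and (x of cap2_mid in the frame of gate between 0 and 0.076 m and y of cap2_mid in the frame of gate between -0.063 and 0.063 m and z of cap2_mid in the frame of gate below -0.01 m)) or ((x of cap1_mid in the frame of gate between 0 and 0.076 m and y of cap1_mid in the frame of gate between -0.063 and 0.063 m and z of cap1_mid in the frame of gate below -0.01 m) and (x of cap3_mid in the frame of gate between 0 and 0.076 m and y of cap3_mid in the frame of gate between -0.063 and 0.063 m and z of cap3_mid in the frame of gate below -0.01 m)) or ((x of cap2_mid in the frame of gate between 0 and 0.076 m and y of cap2_mid in the frame of gate between -0.063 and 0.063 m and z of cap2_mid in the frame of gate below -0.01 m) and (x of cap3_mid in the frame of gate between 0 and 0.076 m and y of cap3_mid in the frame of gate between -0.063 and 0.063 m and z of cap3_mid in the frame of gate below -0.01 m)))), for 0.2 s.
3. the third cap is in the slot (x of cap1_mid in the frame of gate between 0 and 0.076 m and y of cap1_mid in the frame of gate between -0.063 and 0.063 m and z of each of cap1_mid, cap2_mid, cap3_mid in the frame of gate below -0.01 m and x of cap2_mid in the frame of gate between 0 and 0.076 m and y of cap2_mid in the frame of gate between -0.063 and 0.063 m and x of cap3_mid in the frame of gate between 0 and 0.076 m and y of cap3_mid in the frame of gate between -0.063 and 0.063 m), for 0.2 s.
At the end, for the whole second after the job is handed in: All three caps are and stay inside the slot, their middles at least 10 mm below the deck; the wooden foot is still on the deck within 30 mm of its place; jar, brush and house are within 20 mm of theirs (all of step 3 and distance of foot_mid from where it was at the start of the episode below 0.03 m and z of foot_mid in the frame of gate above 0.003 m and distance of each of jar, brush, house from where it was at the start of the episode below 0.02 m); the robot touches nothing.
It fails at once if two caps at the gate together (both on the deck with their middles within 55 mm of the gate's middle) (((horizontal distance between cap1_mid and gate below 0.055 m and z of cap1_mid in the frame of gate above -0.003 m) and (horizontal distance between cap2_mid and gate below 0.055 m and z of cap2_mid in the frame of gate above -0.003 m)) or ((horizontal distance between cap1_mid and gate below 0.055 m and z of cap1_mid in the frame of gate above -0.003 m) and (horizontal distance between cap3_mid and gate below 0.055 m and z of cap3_mid in the frame of gate above -0.003 m)) or ((horizontal distance between cap2_mid and gate below 0.055 m and z of cap2_mid in the frame of gate above -0.003 m) and (horizontal distance between cap3_mid and gate below 0.055 m and z of cap3_mid in the frame of gate above -0.003 m))).
It fails at once if a cap or the wooden foot picked up (its middle more than 20 mm above the deck) (z of any of cap1_mid, cap2_mid, cap3_mid, foot_mid in the frame of gate above 0.02 m).
It fails at once if the wooden foot shoved more than 30 mm from its place (distance of foot_mid from where it was at the start of the episode above 0.03 m).
It fails at once if jar, brush or house moved more than 20 mm (distance of any of jar, brush, house from where it was at the start of the episode above 0.02 m).
It also fails if it takes over 61 s, if anything falls off the work surface, if the arm or the gripper's body presses on something with over 40 N, if the wrist force passes 120 N, or if a joint passes its speed limit or range.

ROBOT

A 6-joint arm with a two-finger parallel gripper is mounted at the origin on the work surface. World frame = base frame: x ahead of the robot, y to its left, z up, the work surface at z = 0. Lengths are in m, angles in rad, forces in N, time in s.
With the tool pointing down it reaches from about 0.375 to 0.9 m from the base axis. Payload 3.1 kg.
Tool frame: the origin (TCP) lies on the centre line of the jaws, within the pads' length; the fingertips stand 8 mm ahead of it and the grasp point (between the pads) lies 11 mm behind it; z points along the fingers, y is the line along which they close (so a half turn about z gives the same grasp; the last joint's range is limited). The gripper opens to 85 mm and grips with 20 to 120 N. Pads are 22 mm wide; open, the fingers measure 114 mm over their backs; the gripper's body (76 mm by 85 mm) begins 54 mm behind the grasp point. The pads swing forward as they close: fully open they stand 13 mm farther back than shut.
Start: joints at [1.145, 0.527, 1.433, -0, 1.181, -0.178], TCP at [0.153, 0.606, 0.239] pointing down, gripper open.
Joint ranges: [-3.08, 3.08], [-0.75, 2.2], [0.22, 2.44], [-1.43, 4.57], [0, 2.65], [-2.85, 2.85]. Speed limits (rad/s): [2.79, 2.79, 3.14, 3.14, 3.14, 3.14].

INTERFACE

Orientations are given as a unit quaternion [x, y, z, w].
In Python, from station import * gives the robot as it stands.
- The arm moves only by the tool play_rows, never from a script. Its argument "rows" is a list of rows, each a list of 3 entries, a list of its own where there are three numbers: the turn, a rotation vector about the tool's x, y, z in degrees, then the shift along the tool's x, y, z in mm, then the closure, from 0 (fully open) to 1 (shut). In form: [[[ax, ay, az], [dx, dy, dz], jaw], ...]. A call has 1 to 12 rows; each row shifts and turns the commanded pose from where the row before left it, along the tool's axes as they then stand; what a row does not reach is not made up. A row lasts 1/12 s, in which the tool goes at most 41.7 mm and 7.16 degrees, less where a joint would pass 70% of its speed; a pose out of reach is approached as far as the arm can. A call with a gripper value outside its range is refused whole. The fingers move at their own pace and stop on an object; "grip_force" is the grip in N (left out, the last holds). Time passes only in rows, so rows that do not move let the fingers close. It gives the time, the measured TCP pose, the force, the opening and the grip force at its end, in the units of the state.
- sense(): the state, without advancing time (a new reading comes with each control period).
- snapshot(name): name is "scene" or "side" or "wrist"; returns (picture, depth): 400x640x3 uint8, red, green, blue; 400x640 float32, m along the optical axis (not along the pixel's ray), 0 where there is no reading.
- get_calibration(name): a dict with "vfov" (degrees; the focal length in pixels is half the picture's height over the tangent of half this angle, whatever the lens; pixels are square), "cx", "cy" (the principal point, pixels), "xyz" and "attitude" of the camera in the world. Camera axes: x right, y down, z forward; pixel columns grow to the right and rows downward; lengths in m; the calibration is good to about 2 mm. A picture is of the moment at which its call begins: read the wrist's pose just before it. get_calibration takes no time and is no camera call; for the wrist camera it gives the pose at the moment of the call.
- sign_off(): hands the job in; it is judged then, once.
The state is a dict: "t": time; "q": joint angles; "qd": joint speeds; "tau": joint torques, N m; "tcp_pos": TCP position; "tool_rot": TCP orientation; "force": force on the tool from outside, world axes, zero at the start; "ft_torque": the same for the moment, N m; "finger_gap": opening from 0.0 (shut) to 1.0 (fully open); "gripper_force": force on a finger pad.
Only numpy, scipy, OpenCV 4.12 (cv2) and the standard library are available. Lean on these libraries where they do the work, as an engineer would, in place of code of your own. Each camera call takes 0.05 s, during which the arm holds its last target. There are 200 camera calls.

## Working session

There is one attempt and no reset: what is moved stays moved. The work goes in short steps, Python scripts to look and compute and a tool call to move; the robot and the scene stay as the last step left them, time stands still between calls to the robot, and variables do not carry over. Pictures are saved under pics/ and viewed, at most 10 in all, crops included, and the job is handed in when it is done.

Besides the shell and the picture viewer there is one more tool, called after "Emit:" as name([rows], argument=value, ...), one row to a line, values as JSON. play_rows: Moves the arm, as the interface text tells. Its arguments: {"type":"object","properties":{"rows":{"type":"array","items":{"type":"array"}},"grip_force":{"type":"number"}},"required":["rows"]}

```bash
mkdir -p pics; cat > h.py <<'E'
from station import *
import numpy as np, cv2
from scipy.spatial.transform import Rotation as R
def cal(n):
    c=get_calibration(n); a=np.array(c["attitude"],float)
    M=a if a.shape==(3,3) else R.from_quat(a).as_matrix()
    return 200/np.tan(np.radians(c["vfov"])/2),c["cx"],c["cy"],np.array(c["xyz"]),M
def ray(c,u,v,z):
    f,cx,cy,p,M=c; d=M@np.array([(u-cx)/f,(v-cy)/f,1]); return p+d*(z-p[2])/d[2]
def proj(c,P):
    f,cx,cy,p,M=c; q=M.T@(np.array(P)-p); return np.array([f*q[0]/q[2]+cx,f*q[1]/q[2]+cy])
def snap(n,name):
    c=cal(n); im,d=snapshot(n); cv2.imwrite(f"pics/{name}.png",im[:,:,::-1]); np.save(f"pics/{name}.npy",d); return im,d,c
E
python3 - <<'E'
from h import *
for n in("scene","side"):
    im,d,c=snap(n,n+"0"); print(n,get_calibration(n))
s=sense();print(s["t"],s["tcp_pos"],s["tool_rot"],s["finger_gap"])
E
```

```text
scene {'vfov': 46.202313302895746, 'cx': 317.43073307689167, 'cy': 201.46521375913213, 'xyz': array([ 1.18261464, -0.17655919,  0.84520534]), 'attitude': array([ 0.74875901,  0.5547667 , -0.21986428, -0.28853691])}
side {'vfov': 44.5182085844792, 'cx': 319.42095003652173, 'cy': 207.12203858025154, 'xyz': array([ 0.40836944, -0.96821312,  0.76238602]), 'attitude': array([ 0.87881059, -0.06240744,  0.02065637, -0.47262096])}
0.1 [0.15240755 0.60548095 0.23842375] [ 1.23092862e-01  9.92394671e-01 -9.38130470e-04 -2.89810086e-04] 1.000415387088448
```

View pics/scene0.png

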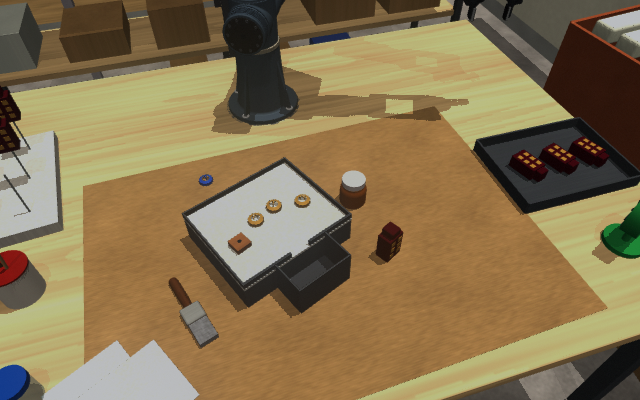

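View pics/side0.png

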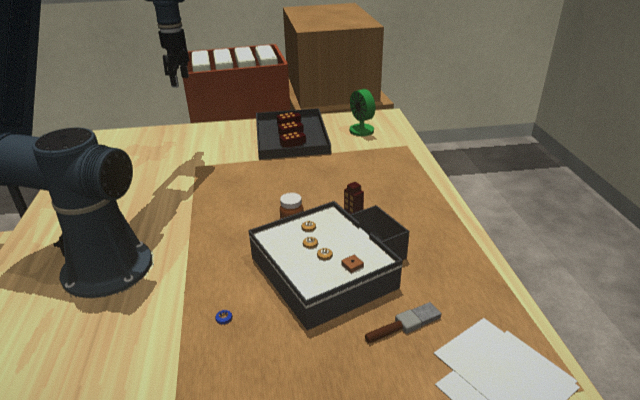

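Scene view: brass caps at (256,219), (274,205) and (302,200), the wooden foot at (240,242) and the gate gap at about (290,255). The blue look-alike at (206,180) is on the table, off the deck. The side view shows the same: caps at (308,226), (310,242) and (325,253), foot at (352,263).

```bash
cat > m.py <<'E'
from h import *
def world(d,c):
    f,cx,cy,p,M=c; v,u=np.mgrid[0:400,0:640]
    return np.stack([(u-cx)/f*d,(v-cy)/f*d,d],-1)@M.T+p
def white(im):
    hsv=cv2.cvtColor(im,cv2.COLOR_RGB2HSV)
    return hsv,((hsv[...,1]<40)&(hsv[...,2]>130)).astype(np.uint8)
def blobs(im,hull):
    hsv=cv2.cvtColor(im,cv2.COLOR_RGB2HSV)
    m=((hsv[...,1]>75)&(hull>0)).astype(np.uint8)
    m=cv2.morphologyEx(m,cv2.MORPH_CLOSE,np.ones((3,3)))
    n,l,s,ce=cv2.connectedComponentsWithStats(m)
    return [(ce[i],s[i],l==i) for i in range(1,n) if s[i][4]>40]
E
python3 - <<'E'
from m import *
for n in("scene","side"):
    c=cal(n); im=cv2.imread(f"pics/{n}0.png")[:,:,::-1].copy(); d=np.load(f"pics/{n}0.npy")
    W=world(d,c); hsv,w=white(im)
    seed={"scene":(250,190),"side":(350,230)}[n]
    k,l=cv2.connectedComponents(w); lab=l[seed[1],seed[0]]; print(n,"lab",lab)
    cs,_=cv2.findContours((l==lab).astype(np.uint8),0,1); ct=max(cs,key=cv2.contourArea); h=cv2.convexHull(ct)
    P=np.array([ray(c,*q[0],.07)[:2]*1000 for q in h],np.float32)
    print("deck rect",cv2.minAreaRect(P),cv2.boxPoints(cv2.minAreaRect(P)).round().tolist(),"z med",np.median(W[...,2][l==lab]))
    dark=(hsv[...,2]<90)&(W[...,2]>.078)&(W[...,2]<.089)&(np.hypot(W[...,0]-P[:,0].mean()/1e3,W[...,1]-P[:,1].mean()/1e3)<.26)
    Q=(W[dark][:,:2]*1000).astype(np.float32); print("dark",len(Q)); np.save(f"pics/dark_{n}.npy",Q)
    hull=np.zeros((400,640),np.uint8); cv2.fillConvexPoly(hull,h,1)
    for ce,s,m in blobs(im,hull):
        print(ce.round(1),s[4],"ray z=.080",(ray(c,*ce,.08)*1000).round(),"depth",(np.median(W[m],0)*1000).round())
    big=cv2.resize(im[130:310,160:370] if n=="scene" else im[170:330,240:420],None,fx=3,fy=3,interpolation=cv2.INTER_CUBIC)
    cv2.imwrite(f"pics/crop_{n}.png",big[:,:,::-1])
E
```

```text
scene lab 15
deck rect ((512.8823852539062, -95.52146911621094), (236.05592346191406, 267.3505859375), 23.056127548217773) [[352.0, -19.0], [457.0, -265.0], [674.0, -172.0], [569.0, 74.0]] z med 0.07002146115708452
dark 1706
[301.8 200.6] 162 ray z=.080 [496. -14.  80.] depth [495. -14.  79.]
[273.4 205.9] 165 ray z=.080 [492. -78.  80.] depth [492. -78.  78.]
[255.3 219.6] 169 ray z=.080 [ 519. -123.   80.] depth [ 520. -124.   79.]
[239.2 242.9] 306 ray z=.080 [ 571. -168.   80.] depth [ 574. -168.   83.]
side lab 48
deck rect ((512.5358276367188, -92.47103881835938), (230.6479034423828, 259.3045654296875), 23.041950225830078) [[356.0, -18.0], [457.0, -257.0], [669.0, -167.0], [568.0, 72.0]] z med 0.06820958103040098
dark 1080
[308.3 226.1] 124 ray z=.080 [489. -22.  80.] depth [490. -19.  76.]
[310.  242.4] 125 ray z=.080 [486. -86.  80.] depth [487. -84.  77.]
[324.3 253.9] 130 ray z=.080 [ 513. -133.   80.] depth [ 513. -131.   77.]
[352.  263.1] 248 ray z=.080 [ 567. -173.   80.] depth [ 567. -175.   81.]
```

View pics/crop_scene.png

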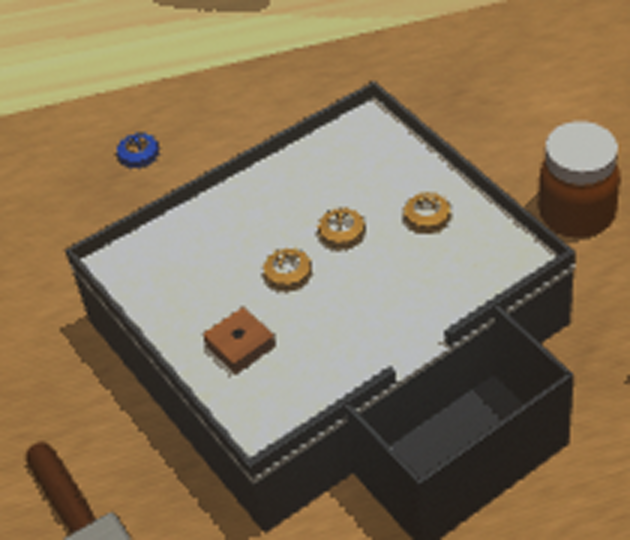

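The three brass caps on the deck are the targets: they match on colour and size, and they read at 78–79 mm height. The blue one off the deck is the look-alike. I'll bring the arm over the deck while working out the gate frame.

Emit:
play_rows([
  [[0, 0, 0], [-29, -23, 0], 0.5],
  [[0, 0, 0], [-29, -23, 0], 0.85],
  [[0, 0, 0], [-29, -23, 0], 0.85],
  [[0, 0, 0], [-29, -23, 0], 0.85],
  [[0, 0, 0], [-29, -23, 0], 0.85],
  [[0, 0, 0], [-29, -23, 0], 0.85],
  [[0, 0, 0], [-29, -23, 0], 0.85],
  [[0, 0, 0], [-29, -23, 0], 0.85],
  [[0, 0, 0], [-29, -23, 0], 0.85],
  [[0, 0, 0], [-29, -23, 0], 0.85],
  [[0, 0, 0], [-29, -23, 0], 0.85],
  [[0, 0, 0], [-29, -23, 0], 0.85],
])

```text
t: 1.1
tcp_pos: [0.4232, 0.2517, 0.2391]
tool_rot: [0.123, 0.992, -0.0, -0.0]
force: [0.6, 1.1, 0.6]
finger_gap: 0.148
gripper_force: 0.0
```

Emit:
play_rows([
  [[0, 0, 0], [-13, -36, 0], 0.85],
  [[0, 0, 0], [-13, -36, 0], 0.85],
  [[0, 0, 0], [-13, -36, 0], 0.85],
  [[0, 0, 0], [-13, -36, 0], 0.85],
  [[0, 0, 0], [-13, -36, 0], 0.85],
  [[0, 0, 0], [-13, -36, 0], 0.85],
  [[0, 0, 0], [-13, -36, 0], 0.85],
  [[0, 0, 0], [-13, -36, 0], 0.85],
  [[0, 0, 0], [-13, -36, 0], 0.85],
  [[0, 0, -6], [0, 0, 0], 0.85],
  [[0, 0, -6], [0, 0, 0], 0.85],
  [[0, 0, -6], [0, 0, 0], 0.85],
])

```text
t: 2.1
tcp_pos: [0.4566, -0.0904, 0.2389]
tool_rot: [-0.035, 0.999, 0.0, -0.0]
force: [0.2, 0.6, -0.7]
finger_gap: 0.151
gripper_force: 0.0
```

Emit:
play_rows([
  [[0, 0, -6], [0, 0, 0], 0.85],
  [[0, 0, -6], [0, 0, 0], 0.85],
  [[0, 0, -7], [0, 0, 0], 0.85],
  [[0, 0, 0], [0, 0, 0], 0.85],
  [[0, 0, 0], [0, 0, 0], 0.85],
])

```text
t: 2.52
tcp_pos: [0.4568, -0.0893, 0.2391]
tool_rot: [-0.197, 0.98, 0.0, -0.0]
force: [-0.0, -0.5, -0.8]
finger_gap: 0.146
gripper_force: 0.0
```

```bash
python3 - <<'E'
from m import *
s=sense();print(s["t"],s["tcp_pos"],s["q"],s["finger_gap"],R.from_quat(s["tool_rot"]).as_matrix().round(3).tolist())
th=np.radians(23.05);ux=np.array([np.cos(th),np.sin(th)]);uy=np.array([-ux[1],ux[0]])
for n in("scene","side"):
    Q=np.load(f"pics/dark_{n}.npy")-[513,-95]; print(n,[(np.percentile(Q@a,[0.5,2,5,50,95,98,99.5])).round(1) for a in(ux,uy)])
    x=Q@ux;y=Q@uy; print(np.histogram(x,np.arange(-135,215,5))[0],np.histogram(y[x<100],np.arange(-160,165,5))[0])
im,d,c=snap("wrist","w1"); print(c[3])
E
```

```text
2.5167 [ 0.45675923 -0.08929323  0.23910623] [-4.33855710e-01  3.14388606e-01  1.81949469e+00 -4.66280673e-05
  1.00830532e+00 -2.40056774e+00] 0.14649061953268036 [[-0.923, -0.386, -0.001], [-0.386, 0.923, 0.0], [0.0, 0.0, -1.0]]
scene [array([-121.9, -120.6, -119.6,  114.2,  200.2,  209.9,  216.1]), array([-142.3, -142.1, -141.6,    3.8,  164.5,  175.6,  181.6])]
[  0   0  60 244   9   8   9   6  10   6   7   9  10   7   8   7  11   6
  10   7   6   9   8  10   9   9  12   8  12   8  13  22  18  10  16  29
   6  10   8  16  10   8  12  11  12  11   9  11  10 127 278  16  11  11
  11  13  11  15  16  10  15  14  11  13  24  98 158  28  26] [  0   0   0 144  53   7   5   8   6   5  22  12   8  13  14  12   9   8
   6   4   6   6   5   6   8   5   6   5   7   5   5   4   9   3   5   5
   7   6   4   5   4   6   5   5   6   4   5   7   7   7   4   2   6   6
   4   5   6   4 129  76   0   0   0   0]
side [array([-124.4, -123.9, -123.5,   53. ,  191.4,  193.3,  196.6]), array([-145.3, -144.5, -143.7,  -46.8,  136. ,  158.6,  169.7])]
[  0   1 177   8  12  10  10   9  10  10  12  12   9   8  13  10   8   7
  12  10  14   8   9  10   8   9  10  21  13  11  10  19  13   8   8   6
  11   6   6  10   8   7   9  10   7   9   8   5  53 150  28   9   8   8
  10   8   9   8   7  10   8   4  10  12  30  78   7   2   0] [  0   0   9 210  26   4   5   3   3   5  20   5   7   7  10   6   4   3
   3   5   4   3   2   4   4   2   3   4   4   1   5   1   4   3   2   2
   4   1   4   2   3   2   3   3   2   4   2   3   4   3   1   4   2   2
   3   4   3  13 127  34   0   0   0   0]
[ 0.37905304 -0.12102713  0.37261795]
```

View pics/w1.png

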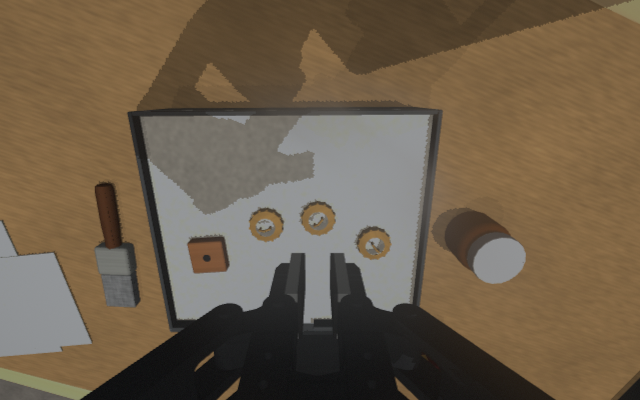

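Wrist view: foot at (208,255), caps at (266,224), (318,218) and (374,243), and the fingertips are above the gate side. Next I measure the caps and deck sides from this view.

```bash
python3 - <<'E'
from m import *
c=cal("wrist"); im=cv2.imread("pics/w1.png")[:,:,::-1].copy(); d=np.load("pics/w1.npy")
W=world(d,c); hsv,w=white(im); w=((hsv[...,1]<60)&(hsv[...,2]>95)).astype(np.uint8)
th=np.radians(23.05);ux=np.array([np.cos(th),np.sin(th)]);uy=np.array([-ux[1],ux[0]])
f=lambda p:np.round([(p[:2]*1000-[513,-95])@ux,(p[:2]*1000-[513,-95])@uy],1)
k,l=cv2.connectedComponents(w); m=l==l[130,380]
for v in(130,170,210,250,290):
    u=np.where(m[v,125:445])[0]+125; print(v,u[0],u[-1],f(ray(c,u[0]-.5,v,.07)),f(ray(c,u[-1]+.5,v,.07)))
u=400;vv=np.where(m[:,u])[0];print("back",vv[0],f(ray(c,u,vv[0],.07)), "rim top", f(ray(c,u,vv[0]-.5,.084)))
h=((hsv[...,1]>110)&(hsv[...,2]>60)).astype(np.uint8)
for x,y in((208,255),(266,224),(318,218),(374,243)):
    r=np.zeros_like(h); cv2.circle(r,(x,y),26,1,-1); q=cv2.morphologyEx(h&r,cv2.MORPH_CLOSE,np.ones((5,5)))
    cs,_=cv2.findContours(q,0,1); ct=max(cs,key=cv2.contourArea); (ex,ey),_,_=cv2.minAreaRect(ct); rr=cv2.minEnclosingCircle(ct)[1]
    p=ray(c,ex,ey,.081); print((round(ex),round(ey)),round(rr,1),"deck",f(p),"mm diam",round(2*rr*(c[3][2]-.08)/c[0]*1000,1))
s=sense()
print("tcp deck",f(s["tcp_pos"]))
z=W[240:330,280:350,2]; print("finger tip px z near", [ (v,round(float(W[v,297,2]),3),round(float(W[v,338,2]),3)) for v in (255,262,275)], f(W[258,297]),f(W[258,338]))
E
```

```text
130 143 430 [-103.9 -135.9] [-102.1  135. ]
170 150 426 [ -65.5 -136.2] [-63.7 135.4]
210 157 422 [ -23.8 -136.6] [-22.  135.7]
250 164 417 [  21.8 -137. ] [ 23.7 135.1]
290 172 413 [  71.9 -136.3] [ 73.7 135.5]
back 115 [-115.9  105.3] rim top [-117.1  101.7]
(207, 256) 22.9 deck [ 23.8 -87.4] mm diam 42.6
(266, 225) 16.8 deck [-10.7 -23.9] mm diam 31.2
(318, 219) 16.4 deck [-17.2  28.3] mm diam 30.6
(374, 245) 16.0 deck [11.4 86. ] mm diam 29.8
tcp deck [-49.5  27.3]
finger tip px z near [(255, 0.236, 0.236), (262, 0.242, 0.242), (275, 0.253, 0.254)] [-59.7  18.4] [-59.9  38. ]
```

Wrist measurement is consistent: the inner width reads 272 mm, which is 280 less two 4 mm rims. In the deck frame (mm) the gate is at (120,-0.5), cap B at (-16,27), cap C at (-9,-25) and cap A at (12,85). Tool -x is gate x and tool y is gate y. I'll push B first, with the jaws about 15 mm apart as a cradle.

Emit:
play_rows([
  [[0, 0, 0], [11, 0, 0], 0.82],
  [[0, 0, 0], [0, 0, 40], 0.82],
  [[0, 0, 0], [0, 0, 40], 0.82],
  [[0, 0, 0], [0, 0, 39], 0.82],
  [[0, 0, 0], [0, 0, 25], 0.82],
  [[0, 0, 0], [0, 0, 10], 0.82],
  [[0, 0, 0], [0, 0, 5], 0.82],
  [[0, 0, 0], [0, 0, 0], 0.82],
  [[0, 0, 0], [0, 0, 0], 0.82],
])

```text
t: 3.32
tcp_pos: [0.4469, -0.0939, 0.0807]
tool_rot: [-0.198, 0.98, -0.0, 0.0]
force: [0.5, 0.1, 0.0]
finger_gap: 0.181
gripper_force: 0.0
```

```bash
cat > look.py <<'E'
from m import *
import sys
th=np.radians(23.05);ux=np.array([np.cos(th),np.sin(th)]);uy=np.array([-ux[1],ux[0]])
f=lambda p:np.round([(p[:2]*1000-[513,-95.5])@ux,(p[:2]*1000-[513,-95.5])@uy],1)
s=sense();print(s["t"],"tcp deck",f(s["tcp_pos"]),"z",round(s["tcp_pos"][2],4),"F",np.round(s["force"],1),"gap",round(s["finger_gap"],3))
for n in("scene","side"):
    im,d,c=snap(n,sys.argv[1]+n); hsv=cv2.cvtColor(im,cv2.COLOR_RGB2HSV); W=world(d,c)
    D=(W[...,:2]*1000-[513,-95.5]);X=D@ux;Y=D@uy
    m=((hsv[...,1]>85)&(hsv[...,2]>50)&(abs(X)<118)&(abs(Y)<135)&(W[...,2]>.066)&(W[...,2]<.1)).astype(np.uint8)
    m|=((hsv[...,1]>85)&(hsv[...,2]>50)&(X>121)&(X<190)&(abs(Y)<60)).astype(np.uint8)
    k,l,st,ce=cv2.connectedComponentsWithStats(cv2.morphologyEx(m,cv2.MORPH_CLOSE,np.ones((3,3))))
    for i in range(1,k):
        if st[i][4]>25: print(n,ce[i].round(),st[i][4],"deck",f(ray(c,*ce[i],.077)),"z",round(float(np.median(W[...,2][l==i])),3))
    if len(sys.argv)>2 and sys.argv[2]==n:
        b=cv2.resize(im[130:310,160:370] if n=="scene" else im[170:330,240:420],None,fx=3,fy=3); cv2.imwrite(f"pics/{sys.argv[1]}crop.png",b[:,:,::-1])
E
python3 look.py a side
```

```text
3.3167 tcp deck [-60.2  27.3] z 0.0807 F [0.5 0.1 0. ] gap 0.181
scene [302. 201.] 154 deck [13.9 84. ] z 0.079
scene [273. 206.] 150 deck [-14.1  26.2] z 0.079
scene [255. 220.] 166 deck [ -7.3 -26.9] z 0.079
scene [239. 243.] 303 deck [ 23.2 -88.4] z 0.084
side [310. 225.] 72 deck [15.  82.2] z 0.077
side [310. 243.] 116 deck [-19.   21.3] z 0.077
side [324. 254.] 129 deck [-13.  -30.6] z 0.077
side [352. 263.] 242 deck [ 21.4 -89.3] z 0.081
```

View pics/acrop.png

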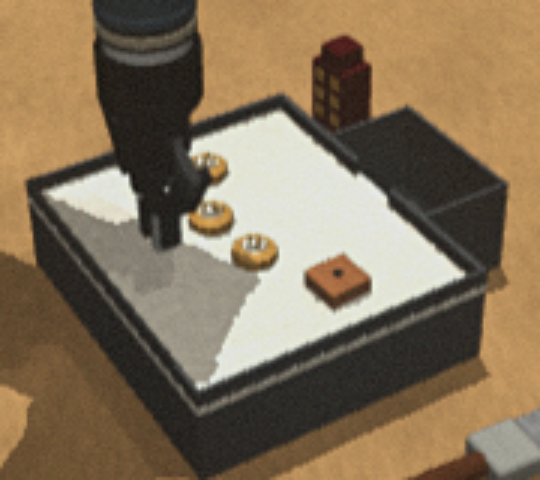

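Fingertips sit just above the deck, behind cap B (crop 210,215), and nothing has been disturbed. Pushing B now.

Emit:
play_rows([
  [[0, 0, 0], [-8, 0, 0], 0.82],
  [[0, 0, 0], [-8, -0.5, 0], 0.82],
  [[0, 0, 0], [-7, -0.5, 0], 0.82],
  [[0, 0, 0], [-7, -1, 0], 0.82],
  [[0, 0, 0], [-8, -2, 0], 0.82],
  [[0, 0, 0], [-8, -2, 0], 0.82],
  [[0, 0, 0], [-8, -2, 0], 0.82],
  [[0, 0, 0], [-8, -2, 0], 0.82],
  [[0, 0, 0], [-8, -2, 0], 0.82],
  [[0, 0, 0], [-8, -2, 0], 0.82],
  [[0, 0, 0], [-8, -2, 0], 0.82],
  [[0, 0, 0], [-8, -2, 0], 0.82],
])

```text
t: 4.42
tcp_pos: [0.5412, -0.0736, 0.0802]
tool_rot: [-0.198, 0.98, 0.0, -0.0]
force: [-0.0, -0.0, 0.6]
finger_gap: 0.179
gripper_force: 0.2
```

```bash
python3 look.py b
```

```text
4.4167 tcp deck [34.6  9.1] z 0.0802 F [-0.  -0.   0.6] gap 0.179
scene [304. 201.] 114 deck [17.9 85.7] z 0.079
scene [254. 221.] 129 deck [ -5.6 -30.9] z 0.079
scene [287. 230.] 168 deck [59.9  7.3] z 0.079
scene [239. 243.] 314 deck [ 23.  -88.1] z 0.083
side [308. 226.] 119 deck [ 8.8 80.4] z 0.077
side [346. 237.] 71 deck [61.3 -3.1] z 0.078
side [324. 254.] 140 deck [-12.6 -30.5] z 0.077
side [352. 263.] 245 deck [ 21.6 -89.1] z 0.082
```

Emit:
play_rows([
  [[0, 0, 0], [-8, -2.4, 0], 0.82],
  [[0, 0, 0], [-8, -2.4, 0], 0.82],
  [[0, 0, 0], [-8, -2.4, 0], 0.82],
  [[0, 0, 0], [-8, -2.3, 0], 0.82],
  [[0, 0, 0], [-8, 0, 0], 0.82],
  [[0, 0, 0], [-8, 0, 0], 0.82],
  [[0, 0, 0], [-10, 0, 0], 0.82],
  [[0, 0, 0], [-10, 0, 0], 0.82],
  [[0, 0, 0], [0, 0, 0], 0.82],
  [[0, 0, 0], [0, 0, 0], 0.82],
])

```text
t: 5.35
tcp_pos: [0.6073, -0.0556, 0.0802]
tool_rot: [-0.199, 0.98, -0.0, 0.0]
force: [0.1, 0.4, -0.3]
finger_gap: 0.181
gripper_force: 0.0
```

```bash
python3 look.py c scene
```

```text
5.35 tcp deck [102.4  -0.3] z 0.0802 F [ 0.1  0.4 -0.3] gap 0.181
scene [255. 220.] 170 deck [ -7.4 -26.9] z 0.079
scene [239. 243.] 315 deck [ 22.8 -88.2] z 0.083
scene [312. 274.] 122 deck [179.1 -22.8] z 0.013
side [308. 226.] 121 deck [ 9.1 80.6] z 0.077
side [325. 254.] 135 deck [-12.4 -30.6] z 0.077
side [352. 263.] 249 deck [ 21.9 -89.4] z 0.081
```

View pics/ccrop.png

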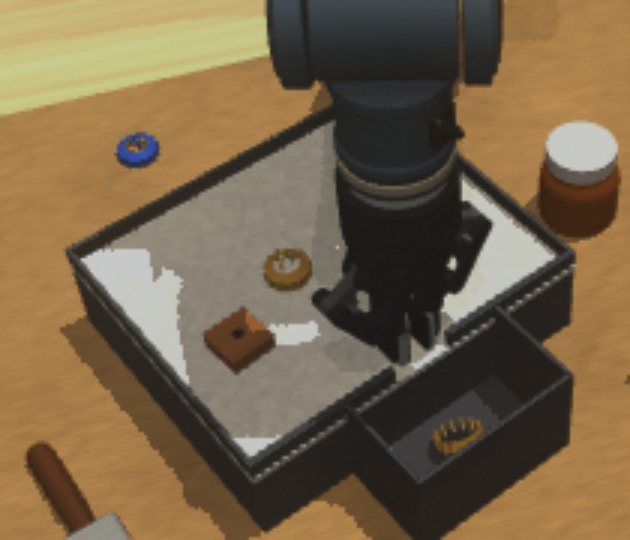

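B is on the slot floor (crop 457,435; z about 13 mm). Next is C.

Emit:
play_rows([
  [[0, 0, 0], [10, 0, 0], 0.82],
  [[0, 0, 0], [0, 0, -40], 0.82],
  [[0, 0, 0], [32, -6, -15], 0.82],
  [[0, 0, 0], [40, -10, 0], 0.82],
  [[0, 0, 0], [40, -10, 0], 0.82],
  [[0, 0, 0], [40, 0, 0], 0.82],
  [[0, 0, 0], [0, 0, 0], 0.82],
  [[0, 0, 0], [0, 0, 25], 0.82],
  [[0, 0, 0], [0, 0, 20], 0.82],
  [[0, 0, 0], [0, 0, 10], 0.82],
  [[0, 0, 0], [0, 0, 0], 0.82],
])

```text
t: 6.37
tcp_pos: [0.4662, -0.1426, 0.0792]
tool_rot: [-0.198, 0.98, 0.001, -0.001]
force: [0.4, -0.1, -0.6]
finger_gap: 0.181
gripper_force: 0.0
```

Emit:
play_rows([
  [[0, 0, 0], [-8, 0, 0], 0.82],
  [[0, 0, 0], [-8, 0, 0], 0.82],
  [[0, 0, 0], [-8, 0, 0], 0.82],
  [[0, 0, 0], [-8, 2, 0], 0.82],
  [[0, 0, 0], [-8, 2, 0], 0.82],
  [[0, 0, 0], [-8, 2, 0], 0.82],
  [[0, 0, 0], [-8, 2, 0], 0.82],
  [[0, 0, 0], [-8, 2, 0], 0.82],
  [[0, 0, 0], [-8, 2, 0], 0.82],
  [[0, 0, 0], [-8, 2, 0], 0.82],
  [[0, 0, 0], [-8, 2, 0], 0.82],
  [[0, 0, 0], [0, 0, 0], 0.82],
])

```text
t: 7.37
tcp_pos: [0.5442, -0.0933, 0.0804]
tool_rot: [-0.199, 0.98, -0.0, 0.001]
force: [1.0, -0.2, -0.1]
finger_gap: 0.178
gripper_force: 0.0
```

```bash
python3 look.py d
```

```text
7.3667 tcp deck [ 29.6 -10.1] z 0.0804 F [ 1.  -0.2 -0.1] gap 0.178
scene [302. 201.] 158 deck [13.8 83.6] z 0.079
scene [279. 234.] 183 deck [ 56.8 -12.1] z 0.079
scene [239. 243.] 316 deck [ 23.  -88.1] z 0.083
scene [314. 274.] 93 deck [179.9 -18.7] z 0.014
side [308. 226.] 100 deck [ 8.3 79.1] z 0.078
side [347. 242.] 71 deck [ 53.8 -21.2] z 0.077
side [352. 263.] 250 deck [ 21.9 -89.5] z 0.081
```

Emit:
play_rows([
  [[0, 0, 0], [-8, 2.5, 0], 0.82],
  [[0, 0, 0], [-8, 2.5, 0], 0.82],
  [[0, 0, 0], [-8, 2.5, 0], 0.82],
  [[0, 0, 0], [-8, 2.5, 0], 0.82],
  [[0, 0, 0], [-10, 0, 0], 0.82],
  [[0, 0, 0], [-10, 0, 0], 0.82],
  [[0, 0, 0], [-10, 0, 0], 0.82],
  [[0, 0, 0], [-11, 0, 0], 0.82],
  [[0, 0, 0], [0, 0, 0], 0.82],
  [[0, 0, 0], [0, 0, 0], 0.82],
])

```text
t: 8.3
tcp_pos: [0.6066, -0.0562, 0.0803]
tool_rot: [-0.199, 0.98, -0.0, 0.0]
force: [-0.9, 0.1, -0.5]
finger_gap: 0.178
gripper_force: 0.0
```

```bash
python3 look.py e
```

```text
8.3 tcp deck [101.5  -0.5] z 0.0803 F [-0.9  0.1 -0.5] gap 0.178
scene [326. 134.] 26 deck [-129.4  276.9] z 0.384
scene [239. 243.] 314 deck [ 22.9 -88.2] z 0.083
scene [306. 271.] 279 deck [164.5 -26.4] z 0.026
side [308. 226.] 122 deck [ 8.9 80.3] z 0.077
side [352. 263.] 251 deck [ 21.9 -89.8] z 0.081
```

C has dropped: the slot blob is now larger and stacked, and C has left the deck. For A I need to turn the tool for an oblique approach. I'll lift and turn over the deck.

Emit:
play_rows([
  [[0, 0, 0], [10, 0, 0], 0.82],
  [[0, 0, 0], [0, 0, -40], 0.82],
  [[0, 0, 0], [0, 0, -15], 0.82],
  [[0, 0, 7], [20, 0, 0], 0.82],
  [[0, 0, 7], [20, 0, 0], 0.82],
  [[0, 0, 7], [20, 0, 0], 0.82],
  [[0, 0, 7], [20, 0, 0], 0.82],
  [[0, 0, 7], [20, 0, 0], 0.82],
  [[0, 0, 0], [0, 0, 0], 0.82],
  [[0, 0, 0], [0, 0, 0], 0.82],
])

```text
t: 9.23
tcp_pos: [0.4976, -0.0756, 0.1355]
tool_rot: [0.105, 0.994, 0.0, -0.001]
force: [0.4, -0.5, -0.3]
finger_gap: 0.178
gripper_force: 0.0
```

```bash
cat > plan.py <<'E'
from m import *
th=np.radians(23.05);ux=np.array([np.cos(th),np.sin(th)]);uy=np.array([-ux[1],ux[0]])
def pose():
    s=sense(); p=s["tcp_pos"][:2]*1000-[513,-95.5]; r=R.from_quat(s["tool_rot"]).as_matrix(); t=-r[:2,0]
    return np.array([p@ux,p@uy]),np.degrees(np.arctan2(t@uy,t@ux)),s
def loc(d,h): # deck shift -> tool (x,y) at heading h (tool -x along h, tool y to its left)
    a=np.radians(h); return np.array([-(d[0]*np.cos(a)+d[1]*np.sin(a)), -d[0]*np.sin(a)+d[1]*np.cos(a)])
E
python3 - <<'E'
from plan import *
p,h,s=pose(); print(p.round(1),h.round(1),s["t"],s["tcp_pos"][2],s["q"].round(2) if hasattr(s["q"],"round") else s["q"])
p0=np.array([91.5,-.5])
for nm,o in(("pre",0),("post",-7)):
    a=np.radians(np.arange(5)*-7+o); print(nm,p0-20*np.array([np.cos(a).sum(),np.sin(a).sum()]))
print("to start",loc(np.array([-18,106])-p,h))
E
```

```text
[-6.3 24.3] -35.2 9.2333 0.13546602108681932 [-0.37  0.53  1.83 -0.    0.78 -1.73]
pre [-4.08739795 23.33261503]
post [-0.47043883 34.80414375]
to start [56.5651604  60.07312738]
```

Emit:
play_rows([
  [[0, 0, 0], [19, 20, 0], 0.82],
  [[0, 0, 0], [19, 20, 0], 0.82],
  [[0, 0, 0], [19, 20, 0], 0.82],
  [[0, 0, 0], [0, 0, 0], 0.82],
  [[0, 0, 0], [0, 0, 25], 0.82],
  [[0, 0, 0], [0, 0, 20], 0.82],
  [[0, 0, 0], [0, 0, 10], 0.82],
  [[0, 0, 0], [0, 0, 0], 0.82],
  [[0, 0, 0], [0, 0, 0], 0.82],
])

```text
t: 9.98
tcp_pos: [0.4575, -0.0054, 0.0799]
tool_rot: [0.105, 0.994, -0.0, 0.001]
force: [0.6, -0.7, 0.4]
finger_gap: 0.178
gripper_force: 0.0
```

```bash
python3 look.py f side; python3 - <<'E'
from plan import *
p,h,s=pose(); print("tcp",p.round(1),h.round(1),s["tcp_pos"][2])
K=26; W=[(13,84.5,-35),(40,57.5,-52),(73,0,-52),(73,0,-5),(73,0,0)]
cap=[np.array(W[0],float)]
for a,b in zip(W,W[1:]):
    a,b=np.array(a,float),np.array(b,float); n=int(np.ceil(max(np.hypot(*(b-a)[:2])/8,abs(b[2]-a[2])/5)))
    cap+=[a+(b-a)*i/n for i in range(1,n+1)]
for c in cap:
    a=np.radians(c[2]); t=c[:2]-K*np.array([np.cos(a),np.sin(a)])
    d=loc(t-p,h); print("turn",round(-(c[2]-h),1),"shift",d.round(1),"cap",c.round(1),"tcp",t.round(1)); p,h=t,c[2]
E
```

```text
9.9833 tcp deck [-15.8 104.6] z 0.0799 F [ 0.6 -0.7  0.4] gap 0.178
scene [302. 201.] 157 deck [13.7 84.2] z 0.079
scene [239. 243.] 301 deck [ 23.1 -88.4] z 0.084
scene [313. 274.] 138 deck [179.7 -19.4] z 0.014
side [308. 226.] 121 deck [ 8.7 80.9] z 0.076
side [352. 263.] 242 deck [ 21.6 -89.5] z 0.082
tcp [-15.8 104.7] -35.2 0.08047652333141385
turn -0.2 shift [-9.2  0. ] cap [ 13.   84.5 -35. ] tcp [-8.3 99.4]
turn 3.4 shift [-7.6  0.2] cap [ 18.4  79.1 -38.4] tcp [-2.  95.2]
turn 3.4 shift [-7.6  0.7] cap [ 23.8  73.7 -41.8] tcp [ 4.4 91. ]
turn 3.4 shift [-7.7  1.1] cap [ 29.2  68.3 -45.2] tcp [10.9 86.7]
turn 3.4 shift [-7.7  1.6] cap [ 34.6  62.9 -48.6] tcp [17.4 82.4]
turn 3.4 shift [-7.7  2. ] cap [ 40.   57.5 -52. ] tcp [24. 78.]
turn -0.0 shift [-7.3 -1. ] cap [ 43.7  51.1 -52. ] tcp [27.7 71.6]
turn -0.0 shift [-7.3 -1. ] cap [ 47.3  44.7 -52. ] tcp [31.3 65.2]
turn -0.0 shift [-7.3 -1. ] cap [ 51.   38.3 -52. ] tcp [35.  58.8]
turn -0.0 shift [-7.3 -1. ] cap [ 54.7  31.9 -52. ] tcp [38.7 52.4]
turn -0.0 shift [-7.3 -1. ] cap [ 58.3  25.6 -52. ] tcp [42.3 46. ]
turn -0.
[... 291 characters left out ...]
p [ 73.    0.  -47.3] tcp [55.4 19.1]
turn -4.7 shift [-0.1 -2.1] cap [ 73.    0.  -42.6] tcp [53.9 17.6]
turn -4.7 shift [-0.1 -2.1] cap [ 73.    0.  -37.9] tcp [52.5 16. ]
turn -4.7 shift [-0.1 -2.1] cap [ 73.    0.  -33.2] tcp [51.2 14.2]
turn -4.7 shift [-0.1 -2.1] cap [ 73.    0.  -28.5] tcp [50.2 12.4]
turn -4.7 shift [-0.1 -2.1] cap [ 73.    0.  -23.8] tcp [49.2 10.5]
turn -4.7 shift [-0.1 -2.1] cap [ 73.    0.  -19.1] tcp [48.4  8.5]
turn -4.7 shift [-0.1 -2.1] cap [ 73.    0.  -14.4] tcp [47.8  6.5]
turn -4.7 shift [-0.1 -2.1] cap [73.   0.  -9.7] tcp [47.4  4.4]
turn -4.7 shift [-0.1 -2.1] cap [73.  0. -5.] tcp [47.1  2.3]
turn -5.0 shift [-0.1 -2.3] cap [73.  0.  0.] tcp [47.  0.]
```

View pics/fcrop.png

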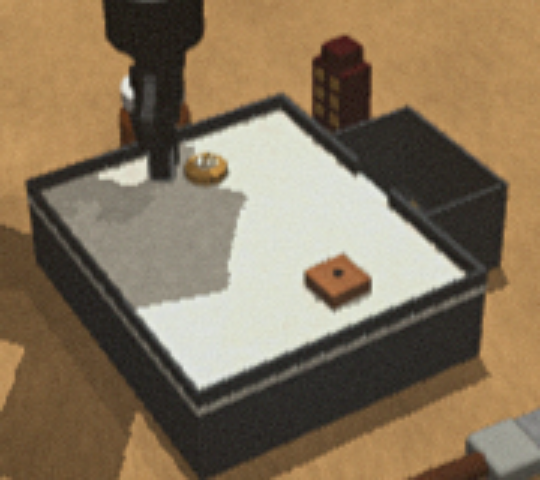

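The fingers stand behind cap A (crop 207,167), and it is the only cap left on the deck. Pushing along the curve.

Emit:
play_rows([
  [[0, 0, 0], [-9, 0, 0], 0.82],
  [[0, 0, 3.4], [-7.6, 0.2, 0], 0.82],
  [[0, 0, 3.4], [-7.6, 0.7, 0], 0.82],
  [[0, 0, 3.4], [-7.7, 1.1, 0], 0.82],
  [[0, 0, 3.4], [-7.7, 1.6, 0], 0.82],
  [[0, 0, 3.4], [-7.7, 2, 0], 0.82],
  [[0, 0, 0], [-7.3, -1, 0], 0.82],
  [[0, 0, 0], [-7.3, -1, 0], 0.82],
  [[0, 0, 0], [-7.3, -1, 0], 0.82],
  [[0, 0, 0], [0, 0, 0], 0.82],
])

```text
t: 10.92
tcp_pos: [0.523, -0.0286, 0.0806]
tool_rot: [0.252, 0.968, -0.0, 0.002]
force: [0.1, 0.6, -0.1]
finger_gap: 0.182
gripper_force: 0.0
```

```bash
python3 look.py g; python3 - <<'E'
from plan import *
p,h,s=pose(); a=np.radians(h); print("tcp",p.round(1),h.round(1),"cap expected",(p+26*np.array([np.cos(a),np.sin(a)])).round(1))
E
```

```text
10.9167 tcp deck [35.4 57.6] z 0.0806 F [ 0.1  0.6 -0.1] gap 0.182
scene [295. 222.] 176 deck [52.5 35.3] z 0.079
scene [239. 243.] 307 deck [ 22.9 -88.3] z 0.084
scene [313. 274.] 139 deck [179.8 -19.5] z 0.014
side [332. 231.] 111 deck [46.3 31.3] z 0.078
side [352. 263.] 241 deck [ 21.6 -89.3] z 0.082
tcp [33.9 59.3] -52.2 cap expected [49.9 38.8]
```

The cap is following in the cradle.

Emit:
play_rows([
  [[0, 0, 0], [-7.3, -1, 0], 0.82],
  [[0, 0, 0], [-7.3, -1, 0], 0.82],
  [[0, 0, 0], [-7.3, -1, 0], 0.82],
  [[0, 0, 0], [-7.3, -1, 0], 0.82],
  [[0, 0, 0], [-7.3, -1, 0], 0.82],
  [[0, 0, 0], [-7, -1, 0], 0.82],
  [[0, 0, 0], [0, 0, 0], 0.82],
  [[0, 0, -4.7], [0, -2.1, 0], 0.82],
  [[0, 0, -4.7], [0, -2.1, 0], 0.82],
  [[0, 0, -4.7], [0, -2.1, 0], 0.82],
  [[0, 0, -4.7], [0, -2.1, 0], 0.82],
  [[0, 0, -4.7], [0, -2.1, 0], 0.82],
])

```text
t: 12.02
tcp_pos: [0.5521, -0.0634, 0.0802]
tool_rot: [0.047, 0.999, 0.0, -0.0]
force: [0.8, 0.3, 0.1]
finger_gap: 0.181
gripper_force: 0.0
```

Emit:
play_rows([
  [[0, 0, -4.7], [0, -2.1, 0], 0.82],
  [[0, 0, -4.7], [0, -2.1, 0], 0.82],
  [[0, 0, -4.7], [0, -2.1, 0], 0.82],
  [[0, 0, -4.7], [0, -2.1, 0], 0.82],
  [[0, 0, -4.7], [0, -2.1, 0], 0.82],
  [[0, 0, -5], [0, -2.3, 0], 0.82],
  [[0, 0, 0], [0, 0, 0], 0.82],
  [[0, 0, 0], [0, 0, 0], 0.82],
])

```text
t: 12.68
tcp_pos: [0.5537, -0.0761, 0.0803]
tool_rot: [-0.197, 0.98, 0.0, -0.0]
force: [0.2, -0.7, -0.3]
finger_gap: 0.179
gripper_force: 0.0
```

```bash
python3 look.py i scene; python3 - <<'E'
from plan import *
for i in range(3):
    p,h,s=pose(); print("tcp",p.round(1),h.round(1)); snapshot("side")
E
```

```text
12.6833 tcp deck [45.  2.] z 0.0803 F [ 0.2 -0.7 -0.3] gap 0.179
scene [287. 237.] 192 deck [73.8 -3.3] z 0.079
scene [239. 243.] 315 deck [ 23.1 -88.2] z 0.083
scene [313. 274.] 139 deck [179.8 -19.5] z 0.012
side [351. 237.] 93 deck [ 70.4 -10.7] z 0.077
side [352. 263.] 249 deck [ 21.7 -89.6] z 0.081
tcp [45.   2.1] -0.3
tcp [45.   2.1] -0.3
tcp [45.1  2.1] -0.2
```

View pics/icrop.png

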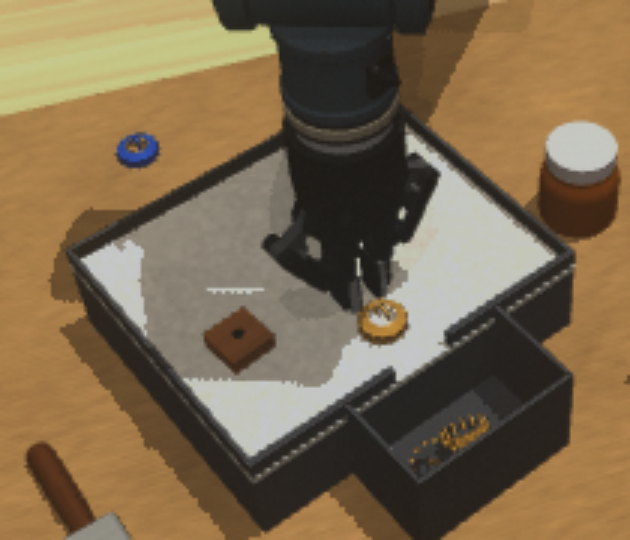

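The third cap (crop 383,320) sits in front of the gate, about 3 mm off-centre. The two dropped caps are in the slot. I'll align with it and push straight through.

Emit:
play_rows([
  [[0, 0, 0], [1, -3.5, 0], 0.82],
  [[0, 0, 0], [-6, 0, 0], 0.82],
  [[0, 0, 0], [-8, 0.4, 0], 0.82],
  [[0, 0, 0], [-8, 0.4, 0], 0.82],
  [[0, 0, 0], [-8, 0.4, 0], 0.82],
  [[0, 0, 0], [-9, 0, 0], 0.82],
  [[0, 0, 0], [-10, 0, 0], 0.82],
  [[0, 0, 0], [-10, 0, 0], 0.82],
  [[0, 0, 0], [0, 0, 0], 0.82],
  [[0, 0, 0], [0, 0, 0], 0.82],
])

```text
t: 13.77
tcp_pos: [0.6088, -0.0553, 0.0802]
tool_rot: [-0.199, 0.98, -0.0, 0.0]
force: [0.1, 0.4, 0.3]
finger_gap: 0.178
gripper_force: 0.0
```

Emit:
play_rows([
  [[0, 0, 0], [10, 0, 0], 0.82],
  [[0, 0, 0], [0, 0, -40], 0.82],
  [[0, 0, 0], [0, 0, -40], 0.82],
  [[0, 0, 0], [30, 0, -20], 0.82],
  [[0, 0, 0], [40, 0, 0], 0.82],
  [[0, 0, 0], [40, 0, 0], 0.82],
  [[0, 0, 0], [0, 0, 0], 0.82],
  [[0, 0, 0], [0, 0, 0], 0.82],
])

```text
t: 14.43
tcp_pos: [0.494, -0.1025, 0.1803]
tool_rot: [-0.197, 0.98, 0.001, -0.001]
force: [0.6, -0.1, 0.0]
finger_gap: 0.181
gripper_force: 0.0
```

```bash
python3 look.py j scene
```

```text
14.4333 tcp deck [-20.2   1. ] z 0.1803 F [ 0.6 -0.1  0. ] gap 0.181
scene [239. 243.] 305 deck [ 23.  -88.3] z 0.083
scene [307. 275.] 242 deck [174.2 -29.9] z 0.024
side [352. 263.] 241 deck [ 21.5 -89.4] z 0.082
```

View pics/jcrop.png

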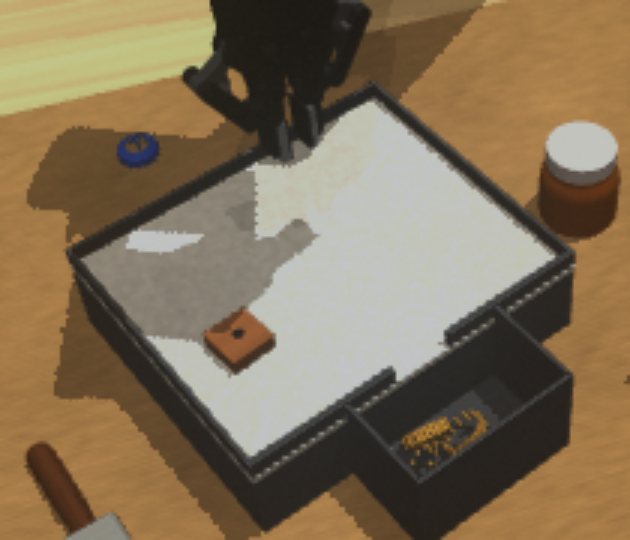

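The deck is clear except for the foot, which hasn't moved. All three caps lie in the slot (crop 440,440) and the arm is clear. Handing in.

```bash
python3 -c "
from station import *
print(sign_off())"
```

```text
the job is handed in; nothing more can be done
None
```

All three brass caps were pushed one at a time through the gate into the slot by 14.4 s, with the foot still in place, the jar, brush and house untouched as far as I saw, and the arm clear; the job is handed in, but no verdict came back.

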